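# Take the brush wheel off the polishing unit's keyed spindle

## Robot

A 7-joint arm with a two-finger parallel gripper is mounted at the origin on a cart in front of the work surface, level with it; the furniture and walls round the work are solid. World frame = base frame: x ahead of the robot, y to its left, z up, the work surface at z = 0. Lengths are in m, angles in rad, forces in N, time in s.
With the tool pointing down it reaches from about 0.4 to 0.875 m from the base axis. Payload 19.3 kg.
Tool frame: the origin (TCP) lies on the centre line of the jaws, within the pads' length; the fingertips stand r.tcp_to_tips ahead of it and the grasp point (between the pads) lies 2 mm behind it (r.tcp_to_tips is the distance from the TCP to the fingertips, in m); z points along the fingers, y is the line along which they close (so a half turn about z gives the same grasp; the last joint's range is limited). The gripper opens to 85 mm and grips with 20 to 120 N. Pads are 22 mm wide; open, the fingers measure 114 mm over their backs; the gripper's body (76 mm by 85 mm) begins 54 mm behind the grasp point. The pads swing forward as they close: fully open they stand 13 mm farther back than shut.
Start: joints at [-0.07, 0.521, -0.036, 1.599, 0.021, 1.021, -0.113], TCP at [0.625, -0, 0.248] pointing down, gripper open.
Joint ranges: [-2.91, 2.91], [-0.3, 2.13], [-1.5, 1.42], [0.17, 2.43], [-1.26, 4.41], [0.16, 1.93], [-2.52, 2.52]. Speed limits (rad/s): [1.89, 1.89, 2.39, 2.39, 3.01, 3.01, 3.01].

## Interface

Orientations are given as a unit quaternion [w, x, y, z].
In Python, from rig import r gives the robot as it stands. Calls block until the motion is done:
- r.move_ptp(position, orientation): joint-space move of the TCP to a pose.
- r.movel(position, ori=None, v=0.15, threshold=None): straight line of the TCP; ori=None keeps the orientation; v is the mean speed in m/s. With threshold (N) it stops when the force on the tool has changed by that much, and returns True; else False.
- r.movej(angles): joint-space move.
- r.move_gripper(opening, strength=None): finger opening in m; strength is the grip in N (None keeps the last); returns when the fingers have stopped.
- r.wait(seconds).
- r.solve_ik(position, orientation): joint angles nearest the present ones, or None.
- r.camera(name): name is "scene" or "side" or "wrist"; returns (picture, depth): 384x512x3 uint8, red, green, blue; 384x512 float32, m along the optical axis (not along the pixel's ray), 0 where there is no reading.
- r.camera_model(name): a dict with "intrinsics" (3x3 intrinsics, pixels), "R" (3x3) and "t" (3): a world point X has camera coordinates R X + t; the wrist camera has in their place "mount" (4x4, takes a point from camera to tool coordinates, whose origin is the TCP and whose axes are the flange's). Camera axes: x right, y down, z forward; pixel columns grow to the right and rows downward; lengths in m; the calibration is good to about 2 mm. A picture is of the moment at which its call begins: read the wrist's pose just before it. camera_model takes no time and is no camera call.
A pose or a line that the arm cannot do raises r.IKError and nothing moves.
- r.sign_off(): hands the job in; it is judged then, once.
Readings, each from a call of its own:
- r.current_clock(): time.
- r.current_joint_pos(): joint angles.
- r.current_joint_vel(): joint speeds.
- r.current_joint_efforts(): joint torques, N m.
- r.current_ee_pos(): TCP position.
- r.current_ee_rot(): TCP orientation.
- r.current_contact_force(): force on the tool from outside, world axes, zero at the start.
- r.current_moment(): the same for the moment, N m.
- r.current_grip_width(): finger opening in m.
- r.current_finger_force(): force on a finger pad.
Only numpy, scipy, OpenCV 4.12 (cv2) and the standard library are available. Lean on these libraries where they do the work, as an engineer would, in place of code of your own. Each camera call takes 0.05 s, during which the arm holds its last target. There are 200 camera calls.

## Task

Take the black brush wheel off the upright spindle of the grey polishing unit and set it down, hub upward, in the white tray. Two hidden keys hold the wheel on: draw the hub up lightly against them, turn it clockwise (seen from above) until you feel the keys drop into the hub's keyways, stop turning there, then slide the wheel straight up off the open end. Be gentle, never force the keys or the spindle; lower the wheel onto the tray floor before letting go, and leave everything else where it is.

Things in the scene. Friction and masses are not known exactly. Their poses are not given: they have to be found in the camera images.
- unit: grey polishing unit fixed to the worktop: housing 100x100 mm, 44 mm high. Origin: centre of its underside, on the axis of its upright spindle; z up. On its top a steel boss (28 mm across, top at z = 50 mm) carries the brush wheel
- spindle_end (a point): open upper end of the smooth, oiled steel spindle, on its axis, 118 mm above the unit's origin. The spindle is 14 mm thick, fixed below, and does not turn unless forced; it is sprung along its axis: pulled up by its keys it rises by up to 10 mm, resisting with 1.5 N at first and 0.5 N more per mm, then meets a hard stop
- key_level (a point): point on the spindle axis at the height of the keys' undersides (68 mm above the unit's origin). Two keys, each 3.5 mm wide and 4 mm high, stick out of the spindle on opposite sides to 12.5 mm from the axis, hidden inside the hub; this point does not tell their direction. Once they are in the keyways the spindle springs back down and the pull vanishes
- wheel: brush wheel, loose, about 0.1 kg: black disc 61 mm across (z = 1 to 13 mm with its brass flange) round an aluminium hub 37 mm across, 50 mm high (z = 0 to 50 mm); grip the hub above the disc. Origin: centre of the hub's underside, z up along the bore. Seated it lies 50 mm above the unit's origin, the spindle standing 18 mm out of the 18 mm bore; it is off the spindle when risen 68 mm
- keyway (a point): one of two opposite keyways, 6 mm wide, in the hub's 12 mm thick floor, on the wheel's +x and -x sides, 10.5 mm from its axis (notches and red dots on the hub's top show the sides). The floor meets the keys after a 6 mm lift. The hub must turn clockwise seen from above, by an unknown 0.35 to 1.4 rad from the start, for the keys to enter; turning on by more than about 0.2 rad then forces the keys
- tray: white enamelled tray fixed to the worktop, 136x161 mm (x, y of its frame), rim 38 mm high, sloping walls, floor about 100x120 mm and about 5 mm above the worktop. Origin: centre of its underside, z up
- felt_wheel: loose cream felt polishing wheel lying flat, 51 mm across, 14 mm high; bystander, leave it alone
- casting_ring: loose grey steel casting ring (a solid-looking short cylinder), 55 mm across, 55 mm high; bystander
- measure_cup: loose clear measuring cup, 65 mm across, 88 mm high; bystander
- wax_box: loose flat carton, 73x135x35 mm; bystander
- pliers: loose pliers with red handles lying flat, 54x168x13 mm; bystander
Things that resemble listed ones, but are neither listed nor needed, are in the scene too. Of the things that look like the unit, the larger one is meant.

How it is judged:
By the outcome, as a careful person would: the job done as asked, in the order asked, and still so for the second after the job is handed in, with the robot touching nothing.
It also fails if it takes over 64 s, if anything falls off the work surface, if the arm or the gripper's body presses on something with over 40 N, if the wrist force passes 120 N, or if a joint passes its speed limit or range.

## Working session

There is one attempt and no reset: what is moved stays moved. The work goes in short steps, each a Python script; the robot and the scene stay as the last script left them, time stands still between calls to the robot, and variables do not carry over. Pictures are saved under pics/ and viewed, at most 10 in all, crops included, and the job is handed in when it is done.

```bash
ls; mkdir -p pics; cat > h.py <<'E'
from rig import r
import numpy as np, cv2
def shot(n):
    p,d=r.camera(n); np.savez('pics/%s.npz'%n,p=p,d=d,pos=r.current_ee_pos(),rot=r.current_ee_rot()); return p,d
def world(n,d,pts):
    m=r.camera_model(n); K=np.array(m['intrinsics']); out=[]
    for u,v in pts:
        z=np.median(d[v-1:v+2,u-1:u+2]); c=np.linalg.inv(K)@[u,v,1]*z
        out.append(np.array(m['R']).T@(c-np.array(m['t'])))
    return np.array(out)
E
python3 - <<'E'
from h import *
for n in('scene','side'):
    p,d=shot(n); cv2.imwrite('pics/%s.png'%n,cv2.resize(p[:,:,::-1],(800,600)))
print(r.current_clock(),r.tcp_to_tips,r.current_ee_rot(),r.camera_model('wrist'),r.camera_model('scene'))
E
```

```text
pics
0.1 0.017 [-3.25242887e-04  7.07097660e-01  7.07115734e-01 -3.64543017e-04] {'intrinsics': array([[305.36343775,   0.        , 259.76345943],
       [  0.        , 305.36343775, 188.29244348],
       [  0.        ,   0.        ,   1.        ]]), 'mount': array([[ 6.40515589e-04, -9.59246461e-01, -2.82570020e-01,
         7.15396064e-02],
       [ 9.99999560e-01,  4.20688618e-04,  8.38628382e-04,
        -1.60585759e-03],
       [-6.85577317e-04, -2.82570433e-01,  9.59246309e-01,
        -1.25885166e-01],
       [ 0.00000000e+00,  0.00000000e+00,  0.00000000e+00,
         1.00000000e+00]])} {'intrinsics': array([[448.78364218,   0.        , 251.8288261 ],
       [  0.        , 448.78364218, 187.2312675 ],
       [  0.        ,   0.        ,   1.        ]]), 'R': array([[-0.82242171, -0.56874355,  0.01238187],
       [-0.3237916 ,  0.45009554, -0.83220971],
       [ 0.46774088, -0.68843648, -0.55432273]]), 't': array([0.4730759 , 0.28085948, 1.41949825])}
```

View pics/scene.png

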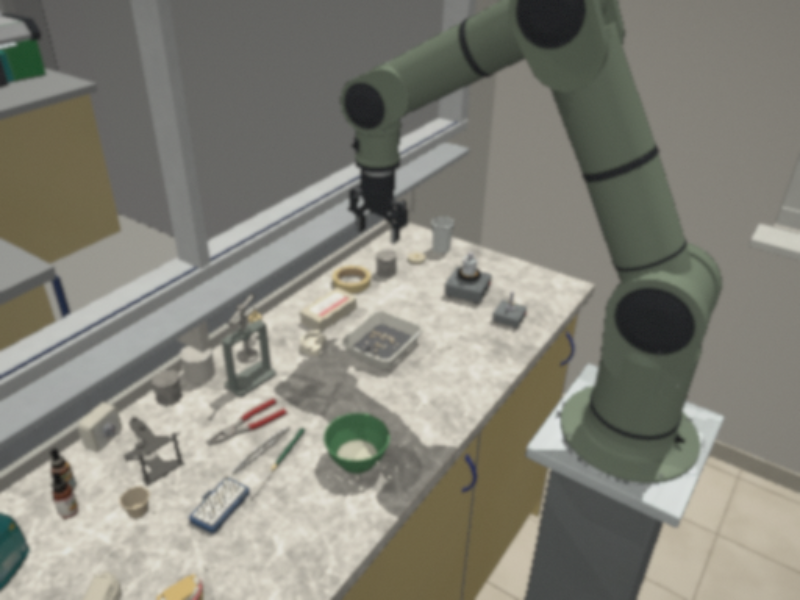

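View pics/side.png

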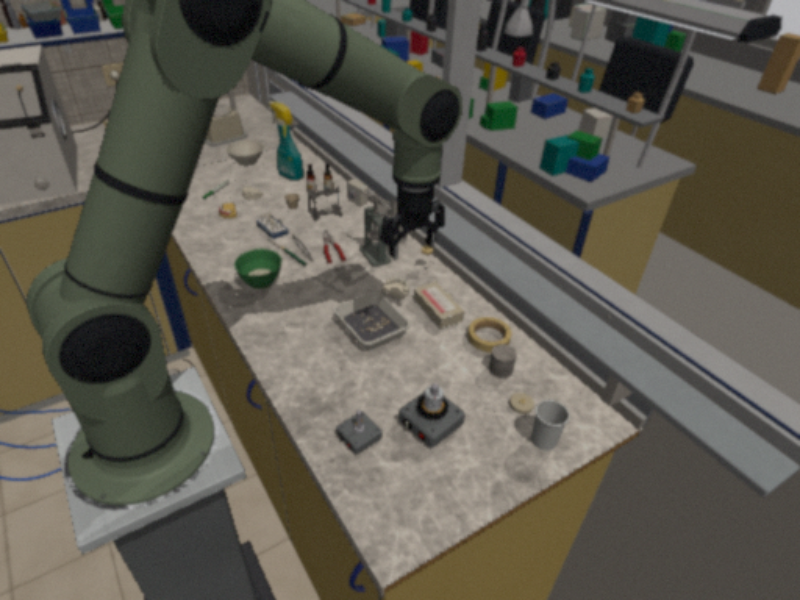

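The scene view (800x600 scale) shows two candidates for the unit: the larger at (468,280), carrying the wheel, and a small look-alike at (510,313). The only tray-like object is at (382,340); the green bowl is at (356,445). By the description I choose the larger unit. Next I'll check it in a close crop and measure it.

```bash
python3 - <<'E'
from h import *
s=np.load('pics/scene.npz');S=np.load('pics/side.npz')
a=cv2.resize(s['p'][150:250,210:345],None,fx=5,fy=5,interpolation=2)
b=cv2.resize(S['p'][180:300,205:385],None,fx=4,fy=4,interpolation=2)[:,:,:]
cv2.imwrite('pics/a.png',a[:,:,::-1]);cv2.imwrite('pics/b.png',b[:,:,::-1])
# point clouds: cluster heights
for n,z in(('scene',s),('side',S)):
    m=r.camera_model(n);K=m['intrinsics'];d=z['d'];v,u=np.mgrid[:384,:512]
    c=np.stack([(u-K[0,2])/K[0,0]*d,(v-K[1,2])/K[1,1]*d,d],-1)
    X=(c-m['t'])@m['R']; np.save('pics/X_%s.npy'%n,X)
    for lo,hi in((.03,.055),(.09,.105),(.11,.13)):
        bx=X[(d>0)&(X[...,2]>lo)&(X[...,2]<hi)&(X[...,0]>.3)&(X[...,0]<.9)&(X[...,1]<.25)&(X[...,1]>-.6)]
        g=np.zeros((300,450),np.uint8);g[((bx[:,0]-.3)/.002).astype(int).clip(0,299),((bx[:,1]+.6)/.002).astype(int)]=255
        k,l,st,ce=cv2.connectedComponentsWithStats(cv2.morphologyEx(g,cv2.MORPH_CLOSE,np.ones((5,5))))
        for q in range(1,k):
            if st[q,4]>12:print(n,lo,'y',-.6+.002*st[q,0],-.6+.002*(st[q,0]+st[q,2]),'x',.3+.002*st[q,1],.3+.002*(st[q,1]+st[q,3]),st[q,4])
E
```

```text
scene 0.03 y -0.238 -0.16199999999999998 x 0.33799999999999997 0.408 779
scene 0.03 y -0.306 -0.18999999999999995 x 0.45599999999999996 0.562 1223
scene 0.03 y -0.016000000000000014 0.15200000000000002 x 0.492 0.636 946
scene 0.03 y -0.282 -0.25599999999999995 x 0.556 0.5700000000000001 29
scene 0.03 y -0.414 -0.366 x 0.6579999999999999 0.71 146
scene 0.03 y -0.029999999999999916 0.11199999999999999 x 0.702 0.786 2183
scene 0.03 y -0.22799999999999998 -0.174 x 0.716 0.76 182
scene 0.03 y -0.40199999999999997 0.19800000000000006 x 0.8680000000000001 0.8999999999999999 3042
scene 0.03 y 0.20400000000000007 0.248 x 0.8700000000000001 0.8999999999999999 243
scene 0.03 y -0.586 -0.572 x 0.8939999999999999 0.8999999999999999 21
scene 0.09 y -0.25799999999999995 -0.22799999999999998 x 0.496 0.534 156
scene 0.09 y -0.42799999999999994 -0.414 x 0.81 0.8220000000000001 28
scene 0.11 y -0.25399999999999995 -0.242 x 0.508 0.522 27
scene 0.11 y -0.43999999999999995 -0.40599999999999997 x 0.806 0.8480000000000001 113
side 0.03 y -0.242 -0.178 x 0.33799999999999997 0.40599999999999997 519
side 0.03 y -0.31 -0.19999999999999996 x 0.45799999999999996 0.5720000000000001 1401
side 0.03 y -0.018000000000000016 0.15200000000000002 x 0.49 0.632 732
side 0.03 y -0.43199999999999994 -0.384 x 0.6599999999999999 0.698 75
side 0.03 y -0.414 -0.374 x 0.692 0.72 63
side 0.03 y -0.03399999999999992 0.10799999999999998 x 0.702 0.78 2142
side 0.03 y -0.238 -0.178 x 0.714 0.772 604
side 0.03 y -0.6 -0.424 x 0.8700000000000001 0.8999999999999999 434
side 0.03 y -0.382 0.25 x 0.8680000000000001 0.8999999999999999 2925
side 0.09 y -0.27199999999999996 -0.236 x 0.498 0.534 175
side 0.09 y -0.44399999999999995 -0.418 x 0.804 0.8540000000000001 72
side 0.11 y -0.25999999999999995 -0.246 x 0.508 0.524 30
side 0.11 y -0.44399999999999995 -0.418 x 0.806 0.8340000000000001 50
```

View pics/a.png

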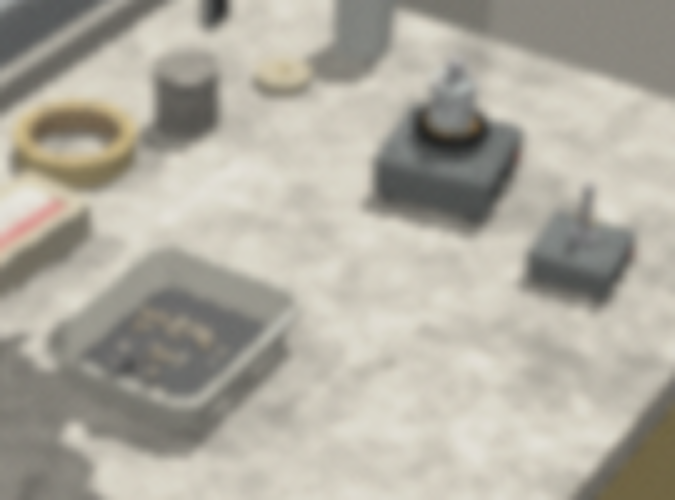

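View pics/b.png

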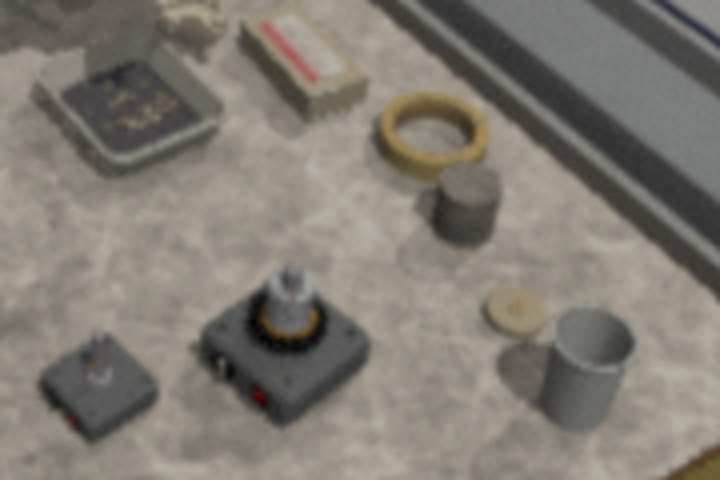

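The crops confirm the choice. In a.png the large unit with the black wheel, hub and spindle is at (450,150), the small decoy is at (580,250), and the tray is at (175,330) with a dark lining and bits on its floor. The axis is at about (0.515,-0.25) and the tray centre at about (0.563,0.067). I'll move above the unit for a wrist view, picking a yaw that leaves room for clockwise turning.

```bash
cat >> h.py <<'E'
from scipy.spatial.transform import Rotation as Ro
def q(yaw): # tool down; yaw=0: current start orientation, positive = clockwise from above
    x=(Ro.from_euler('z',-yaw)*Ro.from_quat([.70710678,.70710678,0,0])).as_quat(); return [x[3],x[0],x[1],x[2]]
E
python3 - <<'E'
from h import *
X=np.load('pics/X_side.npy').reshape(-1,3)
t=X[(abs(X[:,0]-.563)<.035)&(abs(X[:,1]-.067)<.045)];print('tray z',np.percentile(t[:,2],[5,50,95,99.5]))
for y in np.arange(-1.6,1.7,.4):
    for z in(.25,.085):
        s=r.solve_ik([.515,-.25,z],q(y)); print(round(y,2),z,None if s is None else np.round(s,2))
y=-.4
r.move_ptp([.515,-.25,.25],q(y))
p,d=shot('wrist'); print(r.current_clock(),r.current_contact_force(),r.current_ee_pos(),r.current_joint_pos())
cv2.imwrite('pics/w.png',cv2.resize(p[:,:,::-1],(800,600)))
E
```

```text
tray z [0.00931704 0.01289411 0.43811479 0.51871414]
-1.6 0.25 [ 0.61  0.46 -0.36  1.73  0.19  0.99  1.78]
-1.6 0.085 [ 0.6   0.68 -0.35  1.85  0.35  0.68  1.64]
-1.2 0.25 [ 0.55  0.45 -0.27  1.73  0.14  0.98  1.42]
-1.2 0.085 [ 0.53  0.67 -0.26  1.85  0.27  0.65  1.31]
-0.8 0.25 [ 0.48  0.44 -0.18  1.73  0.09  0.98  1.07]
-0.8 0.085 [ 0.47  0.66 -0.18  1.85  0.18  0.64  0.99]
-0.4 0.25 [ 0.41  0.44 -0.09  1.74  0.05  0.97  0.71]
-0.4 0.085 [ 0.41  0.66 -0.09  1.86  0.09  0.63  0.67]
-0.0 0.25 [ 0.35  0.44  0.    1.74 -0.    0.96  0.35]
-0.0 0.085 [ 0.36  0.66 -0.02  1.86  0.02  0.62  0.33]
0.4 0.25 [ 0.28  0.44  0.1   1.74 -0.05  0.96 -0.01]
0.4 0.085 [ 0.31  0.66  0.05  1.86 -0.05  0.62 -0.  ]
0.8 0.25 [ 0.21  0.44  0.19  1.75 -0.1   0.96 -0.36]
0.8 0.085 [ 0.26  0.67  0.12  1.87 -0.13  0.62 -0.34]
1.2 0.25 [ 0.14  0.45  0.28  1.75 -0.15  0.96 -0.71]
1.2 0.085 [ 0.22  0.67  0.19  1.87 -0.2   0.62 -0.67]
1.6 0.25 [ 0.08  0.46  0.38  1.76 -0.2   0.96 -1.06]
1.6 0.085 [ 0.15  0.69  0.28  1.87 -0.31  0.63 -0.98]
1.2083 [-0.38081714  0.18748504  1.53988863] [ 0.51586399 -0.24857419  0.24991048] [ 0.41308486  0.43716177 -0.09222124  1.73698814  0.04651357  0.96956881
  0.70445321]
```

View pics/w.png

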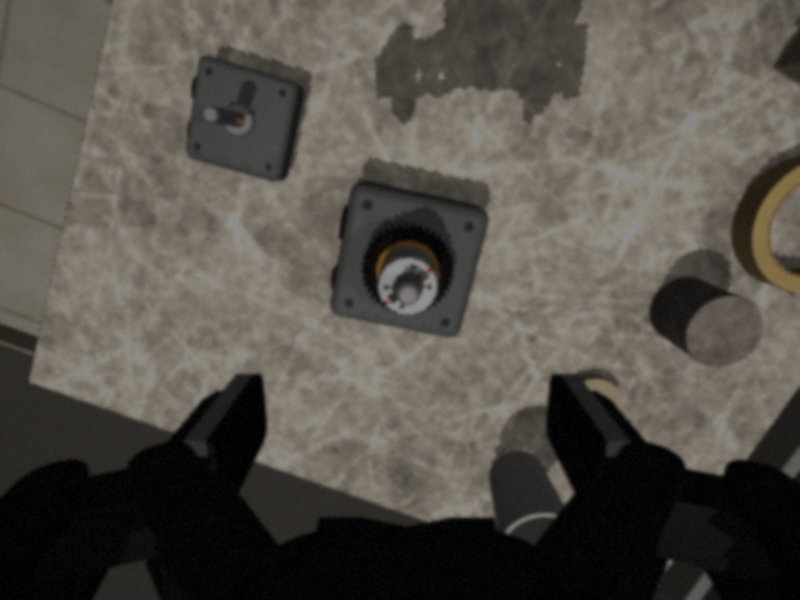

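The wrist view (800x600) shows the wheel on the large unit: hub top at about (408,286), red dots at (430,268) and (387,303), spindle end near (408,292). Next I'll enlarge it and intersect rays with the known heights.

```bash
cat >> h.py <<'E'
def wray(pts,z,f='pics/wrist.npz'):
    s=np.load(f);m=r.camera_model('wrist');K=m['intrinsics'];M=m['mount'];w=s['rot'];R=Ro.from_quat([w[1],w[2],w[3],w[0]]).as_matrix()
    o=R@M[:3,3]+s['pos'];out=[]
    for u,v in pts:
        g=R@M[:3,:3]@np.linalg.inv(K)@[u,v,1]; out.append(o+g*(z-o[2])/g[2])
    return np.array(out)
E
python3 - <<'E'
from h import *
s=np.load('pics/wrist.npz');c=cv2.resize(s['p'][135:220,210:320],None,fx=7,fy=7,interpolation=cv2.INTER_CUBIC)
cv2.imwrite('pics/w2.png',c[:,:,::-1])
k=.64
print(wray([(430*k,268*k),(387*k,303*k)],.1), wray([(408*k,292*k)],.118))
d=s['d'];v,u=np.mgrid[:384,:512];m=r.camera_model('wrist');K=m['intrinsics'];M=m['mount'];w=s['rot'];R=Ro.from_quat([w[1],w[2],w[3],w[0]]).as_matrix()
C=np.stack([(u-K[0,2])/K[0,0]*d,(v-K[1,2])/K[1,1]*d,d],-1)@M[:3,:3].T+M[:3,3];X=C@R.T+s['pos'];X=X[d>0]
for lo,hi,rr in((.038,.05,.09),(.093,.107,.03),(.112,.125,.02)):
    b=X[(X[:,2]>lo)&(X[:,2]<hi)&(np.hypot(X[:,0]-.515,X[:,1]+.25)<rr)];print(lo,len(b),b.mean(0),cv2.minAreaRect(b[:,:2].astype(np.float32)),cv2.minEnclosingCircle(b[:,:2].astype(np.float32)))
E
```

```text
[[ 0.52502309 -0.23692014  0.1       ]
 [ 0.50983919 -0.26700678  0.1       ]] [[ 0.51670314 -0.25089603  0.118     ]]
0.038 4828 [ 0.51403059 -0.24680563  0.04372922] ((0.5151594877243042, -0.2526608407497406), (0.10185938328504562, 0.09947080910205841), 10.917341232299805) ((0.5164660215377808, -0.25274336338043213), 0.06630755215883255)
0.093 832 [ 0.51578889 -0.25070796  0.09975116] ((0.5166122913360596, -0.2520785629749298), (0.03593294322490692, 0.035201579332351685), 11.268227577209473) ((0.5166178345680237, -0.2524697780609131), 0.018467765301465988)
0.112 192 [ 0.51627527 -0.25153305  0.1172875 ] ((0.5165094137191772, -0.2523175776004791), (0.013317207805812359, 0.013061152771115303), 10.8482666015625) ((0.5168557167053223, -0.25260382890701294), 0.006901451386511326)
```

View pics/w2.png

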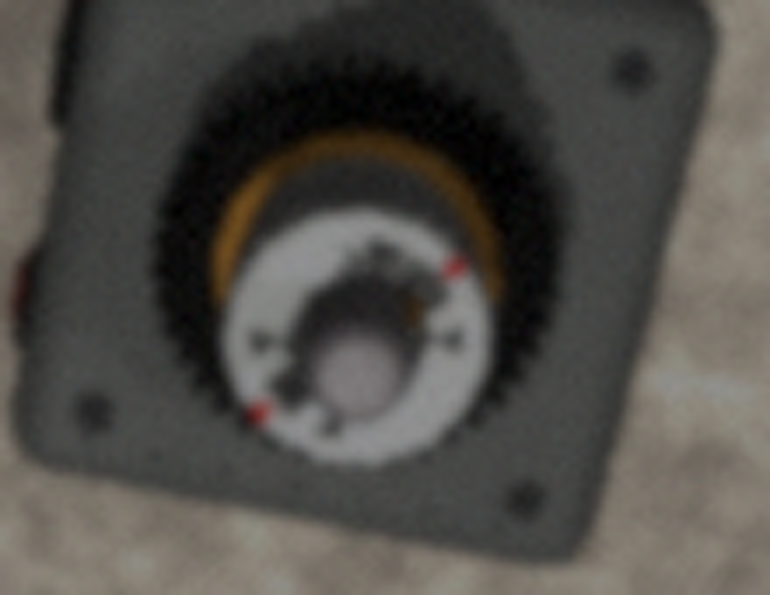

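Axis at (0.5166,-0.2523), with the hub concentric. Now I'll descend, grip and lift lightly onto the keys.

```bash
cat >> h.py <<'E'
def st(l=''):
    print(l,'t%.2f'%r.current_clock(),'p',np.round(r.current_ee_pos(),4),'F',np.round(r.current_contact_force(),2),'M',np.round(r.current_moment(),2),'g',np.round(r.current_grip_width(),4),np.round(r.current_finger_force(),1),flush=True)
E
python3 - <<'E'
from h import *
x,y=.5166,-.2523
r.movel([x,y,.15],q(-.4),v=.15); st('above')
if r.movel([x,y,.086],v=.06,threshold=8): st('HIT'); raise SystemExit
r.wait(.3); st('down')
r.move_gripper(.034,35); r.wait(.2); st('grip')
for z in(.089,.091,.092,.093,.094,.095,.096):
    r.movel([x,y,z],v=.02); r.wait(.15); st(z)
E
```

```text
above t2.02 p [ 0.5171 -0.2522  0.1507] F [-0.95 -0.12  0.57] M [-0.02 -0.02  0.01] g 0.0855 0.0
down t3.54 p [ 0.5167 -0.2523  0.0862] F [-0.05 -0.19 -0.76] M [-0.02 -0.01  0.02] g 0.0857 0.0
grip t4.27 p [ 0.5166 -0.2523  0.0861] F [-1.16  0.15  5.17] M [ 0.06  0.42 -0.06] g 0.0345 34.7
0.089 t4.72 p [ 0.5165 -0.2522  0.0889] F [-0.45 -0.53 -1.71] M [-0.01 -0.04  0.01] g 0.0351 34.9
0.091 t5.12 p [ 0.5166 -0.2523  0.091 ] F [-0.11  0.77 -1.11] M [-0.03  0.03  0.03] g 0.0349 34.9
0.092 t5.52 p [ 0.5166 -0.2523  0.092 ] F [-0.56 -1.04 -1.66] M [-0.01 -0.01 -0.01] g 0.0347 35.0
0.093 t5.92 p [ 0.5166 -0.2523  0.0929] F [ 0.35 -0.63 -4.16] M [-0.02 -0.05  0.  ] g 0.0349 35.2
0.094 t6.32 p [ 0.5165 -0.2523  0.094 ] F [-0.36  0.33 -4.74] M [-0.03  0.04  0.02] g 0.0348 35.3
0.095 t6.72 p [ 0.5166 -0.2523  0.095 ] F [-0.42 -0.18 -4.58] M [0.04 0.04 0.03] g 0.035 35.3
0.096 t7.12 p [ 0.5166 -0.2523  0.096 ] F [ 0.61 -0.02 -5.39] M [-0.    0.02  0.02] g 0.0346 35.4
```

The keys were met at about z=0.0925, and the pull is now roughly 3.7 N above the wheel's weight. Next I'll turn clockwise in small steps and stop when the pull drops.

```bash
python3 - <<'E'
from h import *
x,y=.5166,-.2523
def fz():
    a=[]
    for _ in range(6): r.wait(.03); a.append(r.current_contact_force())
    return np.mean(a,0)
print('start',fz())
yaw=-.4
while yaw<1.06:
    yaw+=.04
    r.movel([x,y,.096],q(yaw),v=.05)
    f=fz()
    print('%.2f t%.2f'%(yaw,r.current_clock()),np.round(f,2),'Mz %.2f'%r.current_moment()[2],'z %.4f'%r.current_ee_pos()[2],flush=True)
    if f[2]>-3.2 :
        f=fz(); print('check',f)
        if f[2]>-3.2: break
    if abs(r.current_moment()[2])>.5 or np.hypot(*f[:2])>6: print('resist');break
E
```

```text
start [-0.05288696 -0.16727118 -5.38503472]
-0.36 t7.77 [-0.18  0.14 -5.58] Mz 0.05 z 0.0960
-0.32 t8.22 [-0.48 -0.07 -4.85] Mz 0.01 z 0.0960
-0.28 t8.67 [-0.31  0.05 -5.4 ] Mz 0.02 z 0.0960
-0.24 t9.12 [ 0.02 -0.45 -5.52] Mz 0.02 z 0.0960
-0.20 t9.57 [ 0.18 -0.73 -5.28] Mz 0.00 z 0.0960
-0.16 t10.02 [-0.25 -0.31 -5.63] Mz -0.04 z 0.0960
-0.12 t10.47 [-0.19 -0.3  -5.59] Mz -0.01 z 0.0960
-0.08 t10.92 [ 0.07 -0.33 -5.59] Mz 0.00 z 0.0960
-0.04 t11.37 [ 0.15 -0.34 -5.53] Mz 0.02 z 0.0960
-0.00 t11.82 [-0.1  -0.54 -5.51] Mz 0.02 z 0.0960
0.04 t12.27 [-0.09 -0.35 -5.38] Mz -0.03 z 0.0960
0.08 t12.72 [-0.12 -0.24 -5.4 ] Mz -0.01 z 0.0960
0.12 t13.17 [-0.26 -0.12 -5.29] Mz -0.00 z 0.0960
0.16 t13.62 [-0.18 -0.04 -5.69] Mz 0.04 z 0.0960
0.20 t14.07 [ 0.08 -0.36 -5.68] Mz -0.02 z 0.0960
0.24 t14.52 [ 0.19 -0.13 -5.07] Mz -0.04 z 0.0960
0.28 t14.97 [ 0.04 -0.24 -5.56] Mz 0.03 z 0.0960
0.32 t15.42 [-0.22  0.04 -5.37] Mz -0.01 z 0.0960
0.36 t15.87 [ 0.06 -0.56 -5.25] Mz 0.01 z 0.0960
0.40 t16.32 [ 0.5   0.13 -5.36] Mz -0.04 z 0.0960
0.44 t16.77 [ 1.14  0.6  -5.32] Mz -0.00 z 0.0960
0.48 t17.22 [ 1.85  1.07 -5.38] Mz 0.04 z 0.0960
0.52 t17.67 [ 2.33  0.   -5.  ] Mz -0.02 z 0.0961
0.56 t18.12 [ 2.39  2.22 -1.88] Mz -0.06 z 0.0961
check [ 2.43411884  2.59492448 -1.17304333]
```

The keys dropped in at 0.96 rad. A small sideways force has built up, so I'll relieve it by shifting the tool along it, then draw the wheel up step by step.

```bash
cat > lift.py <<'E'
from h import *
def f():
    a=[]
    for _ in range(4): r.wait(.025); a.append(r.current_contact_force())
    return np.mean(a,0)
p=np.array([.5166,-.2523,.096])
for _ in range(4):
    F=f(); 
    if np.hypot(*F[:2])<1: break
    p[:2]+=np.clip(F[:2]*1.5e-4,-4e-4,4e-4); r.movel(p,v=.02)
    print(np.round(p,4),np.round(F,2))
while p[2]<.175:
    n=p.copy(); n[2]+=.004
    hit=r.movel(n,v=.03,threshold=6); F=f()
    print('z%.3f t%.1f'%(n[2],r.current_clock()),np.round(F,2),'Mz %.2f'%r.current_moment()[2],hit,flush=True)
    if hit or F[2]<-4: print('STOP');break
    p=n
    if np.hypot(*F[:2])>1: p[:2]+=np.clip(F[:2]*1.5e-4,-4e-4,4e-4)
E
python3 lift.py
```

```text
[ 0.517  -0.2519  0.096 ] [ 2.39  2.86 -0.64]
[ 0.5171 -0.2517  0.096 ] [ 1.17  1.33 -0.12]
z0.100 t19.5 [-0.07 -0.65  0.5 ] Mz -0.03 False
z0.104 t19.9 [-0.35 -0.89  0.28] Mz -0.01 False
z0.108 t20.3 [ 0.01 -0.39 -1.02] Mz -0.00 False
z0.112 t20.6 [ 0.12  0.02 -0.8 ] Mz -0.04 False
z0.116 t21.0 [ 0.32 -0.26 -1.1 ] Mz 0.02 False
z0.120 t21.4 [ 0.19  0.15 -1.09] Mz -0.02 False
z0.124 t21.8 [-0.5  -0.53 -0.97] Mz 0.00 False
z0.128 t22.2 [-0.15 -0.14 -1.34] Mz -0.00 False
z0.132 t22.6 [ 0.08  0.   -0.57] Mz 0.01 False
z0.136 t22.9 [-0.25  0.23 -1.3 ] Mz -0.01 False
z0.140 t23.3 [-0.1  -0.41 -0.86] Mz -0.01 False
z0.144 t23.7 [-0.16  0.21 -1.03] Mz 0.00 False
z0.148 t24.1 [ 0.14  0.17 -0.85] Mz 0.05 False
z0.152 t24.5 [-0.28  0.15 -1.28] Mz 0.01 False
z0.156 t24.9 [ 0.05 -0.15 -1.45] Mz -0.06 False
z0.160 t25.2 [-0.07 -0.12 -1.86] Mz -0.05 False
z0.164 t25.6 [-0.07  0.04 -1.36] Mz 0.02 False
z0.168 t26.0 [-0.26 -0.07 -1.56] Mz 0.04 False
z0.172 t26.4 [-0.13  0.71 -1.27] Mz 0.02 False
z0.176 t26.8 [-0.05 -0.09 -1.54] Mz 0.02 False
```

The wheel is off, having risen 90 mm. I'll carry it over the tray and check with the wrist camera.

```bash
python3 - <<'E'
from h import *
r.movel([.517,-.252,.22],v=.15)
r.move_ptp([.563,.067,.22],q(0)); r.wait(.3); st()
p,d=shot('wrist'); cv2.imwrite('pics/t.png',cv2.resize(p[:,:,::-1],(800,600)))
s=np.load('pics/wrist.npz');v,u=np.mgrid[:384,:512];m=r.camera_model('wrist');K=m['intrinsics'];M=m['mount'];w=s['rot'];R=Ro.from_quat([w[1],w[2],w[3],w[0]]).as_matrix()
C=np.stack([(u-K[0,2])/K[0,0]*d,(v-K[1,2])/K[1,1]*d,d],-1)@M[:3,:3].T+M[:3,3];X=(C@R.T+s['pos'])[d>0]
b=X[(X[:,2]>.033)&(X[:,2]<.045)&(abs(X[:,0]-.563)<.1)&(abs(X[:,1]-.067)<.11)];print(len(b),cv2.minAreaRect(b[:,:2].astype(np.float32)))
t=X[(abs(X[:,0]-.563)<.045)&(abs(X[:,1]-.067)<.055)&(X[:,2]<.08)];print(len(t),np.percentile(t[:,2],[2,25,50,75,98,100]))
E
```

```text
t28.75 p [0.5631 0.0663 0.22  ] F [-0.51 -0.96 -0.75] M [ 0.03  0.03 -0.04] g 0.0349 35.9
2801 ((0.5617116093635559, 0.06992911547422409), (0.13649706542491913, 0.15408402681350708), 1.5408709049224854)
5807 [0.01236599 0.01374593 0.01445233 0.01526157 0.01849056 0.02101728]
```

View pics/t.png

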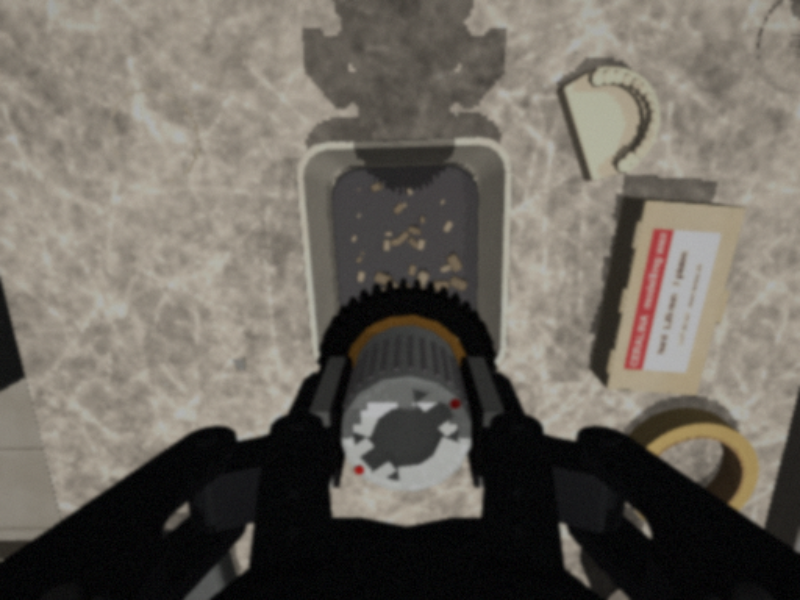

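The wrist view shows the wheel held upright at (405,400), spindle hole clear, above the tray at (405,270). The tray has a dark liner with thin bits at roughly z = 14 mm. Now I'll lower it until it touches.

```bash
python3 - <<'E'
from h import *
x,y=.5617,.0668
r.movel([x,y,.075],v=.12); r.wait(.2); st()
h=r.movel([x,y,.032],v=.015,threshold=3); st(h); r.wait(.3); st()
E
```

```text
t30.36 p [0.5619 0.0668 0.0754] F [-0.69 -0.27 -0.78] M [ 0.02 -0.05  0.01] g 0.0349 35.9
True t32.42 p [0.5618 0.0669 0.0397] F [-0.47  0.37  9.24] M [-0.09  0.4  -0.02] g 0.0346 36.7
 t32.73 p [0.5618 0.0669 0.0397] F [-0.69  0.81  8.51] M [-0.04  0.31 -0.03] g 0.0346 36.7
```

Floor contact came at the expected height. I'll ease off the load, release, retreat and check.

```bash
python3 - <<'E'
from h import *
x,y=.5617,.0668
r.movel([x,y,.0402],v=.01); r.wait(.2); st()
r.move_gripper(.055); r.wait(.2); st()
r.movel([x,y,.12],v=.06); st(); r.movel([x,y,.27],v=.15); r.wait(.5); st()
p,d=shot('wrist'); S,_=shot('scene')
c=np.hstack([cv2.resize(p,(512,384)),cv2.resize(S[140:260,215:375],(512,384))]); cv2.imwrite('pics/f.png',cv2.resize(c,(800,300))[:,:,::-1])
E
```

```text
t33.18 p [0.5616 0.0668 0.0401] F [ 0.52 -0.2  -1.23] M [ 0.01  0.02 -0.02] g 0.0351 35.9
 t33.72 p [0.5617 0.0668 0.0402] F [-0.12 -0.59 -0.33] M [-0.05  0.   -0.  ] g 0.0553 0.0
 t35.20 p [0.5615 0.0668 0.1196] F [-0.53 -0.41  0.6 ] M [-0.02 -0.06  0.04] g 0.0553 0.0
 t36.85 p [0.5617 0.0668 0.2699] F [ 0.03 -0.11  0.37] M [-0.03 -0.01 -0.01] g 0.0552 0.0
```

View pics/f.png

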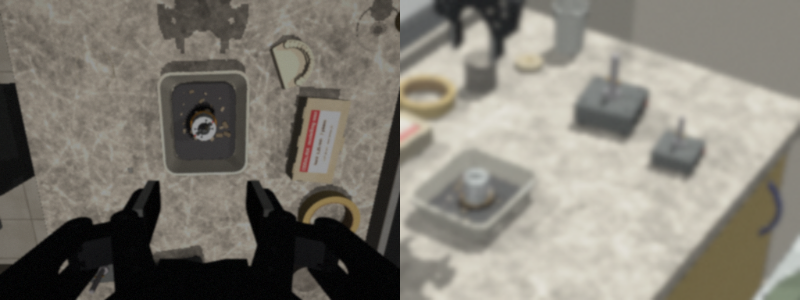

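The wheel stands hub-up in the middle of the tray (left panel, (204,125)). The unit's spindle is bare (right panel, (613,85)), and everything else in view is where it was.

```bash
python3 -c "
from rig import r
print(r.sign_off())"
```

```text
the job is handed in; nothing more can be done
None
```

The brush wheel is off the spindle and standing hub-up on the tray floor, and the job was handed in about 37 s into the 64 s limit (no verdict was returned); the keys dropped in after about 0.96 rad clockwise, and nothing else was touched.

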